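# Load the red flavour cartridge into the third bay of the dock

### The job

Starting from the blue end of the cartridge dock, count the bays with a fingertip on the rail behind them, pressing on the black strip of the first, then the second, then the third bay and on no strip beyond it (every bay counts, full or empty). Then push the red flavour cartridge along the counter, never lifting it, lengthwise into that third bay until it is fully home against the back. Nudge nothing else, and finish with the hand clear.

Things in the scene. Friction and masses are not known exactly. Their poses are not given: they have to be found in the camera images.
- dock: Dark dock fixed on the counter, 350 mm wide. Origin at counter level, middle of the line of bay mouths; +x into the bays, +y to the left seen from the robot. Six bays, 44 mm clear, 49 mm pitch: centres at y = +-24.5, +-73.5, +-122.5 mm; no floor. Dividers 5 mm thick, 40 mm high, x = 0 (tapered noses) to 60 mm, where the back wall stops a cartridge. A filled bay's cartridge sticks out 20 mm.
- rail_mid (a point): Middle of the flat top of the steel rail behind the bays, 52 mm above the counter, at dock x = 72 mm, y = 0; the rail is solid, 24 mm deep (dock x = 60 to 84 mm) and runs along y past all six bays. Open fingers would bridge several strips on it; closed ones touch one.
- cap_blue_top (a point): Centre of the top of the blue end cap, 58 mm above the counter, 70 x 18 mm; it stands at x = 49 mm and y = +164 or -164 mm of the dock, and marks the end to count from. A white cap of the same shape stands at the other end.
- cart_red_center (a point): Centre (half-way up) of the red cartridge, a loose block 80 mm long along its x, 36 mm wide along y, 38 mm high, about 0.18 kg, lying on the counter before the dock, roughly pointing at it. When home its centre is at dock x = 20 mm and 20 mm of it sticks out of the bay. The two ends are alike.
- cart_red: The same red cartridge; origin at the centre of its underside, x along its length.
- strip_a: Black strip let flush into the top of the rail behind the first bay counted from the dock's +y end (whichever end is blue); 24 x 25 mm (along y), 24 mm of bare steel between neighbours. Origin 2 mm below its top, at dock x = 72 mm on the bay's middle line.
- strip_b: Black strip let flush into the top of the rail behind the second bay counted from the dock's +y end (whichever end is blue); 24 x 25 mm (along y), 24 mm of bare steel between neighbours. Origin 2 mm below its top, at dock x = 72 mm on the bay's middle line.
- strip_c: Black strip let flush into the top of the rail behind the third bay counted from the dock's +y end (whichever end is blue); 24 x 25 mm (along y), 24 mm of bare steel between neighbours. Origin 2 mm below its top, at dock x = 72 mm on the bay's middle line.
- strip_d: Black strip let flush into the top of the rail behind the fourth bay counted from the dock's +y end (whichever end is blue); 24 x 25 mm (along y), 24 mm of bare steel between neighbours. Origin 2 mm below its top, at dock x = 72 mm on the bay's middle line.
- strip_e: Black strip let flush into the top of the rail behind the fifth bay counted from the dock's +y end (whichever end is blue); 24 x 25 mm (along y), 24 mm of bare steel between neighbours. Origin 2 mm below its top, at dock x = 72 mm on the bay's middle line.
- strip_f: Black strip let flush into the top of the rail behind the sixth bay counted from the dock's +y end (whichever end is blue); 24 x 25 mm (along y), 24 mm of bare steel between neighbours. Origin 2 mm below its top, at dock x = 72 mm on the bay's middle line.
- cart_green: Bystander: green cartridge, loose; leave it where it is. Origin at the centre of its underside. 80 x 36 x 38 mm, parked home in the second bay from the dock's +y end.
- cart_yellow: Bystander: yellow cartridge, loose; leave it where it is. Origin at the centre of its underside. 80 x 36 x 38 mm, parked home in the first bay from the dock's -y end.
- squeeze: Bystander: orange squeeze bottle, loose; leave it where it is. Origin at the centre of its underside. 54 mm across, 165 mm high.
- cup: Bystander: paper cup, loose; leave it where it is. Origin at the centre of its underside. 86 mm across, 130 mm high.
- lid_stack: Bystander: stack of white cup lids, loose; leave it where it is. Origin at the centre of its underside. 96 mm across, 48 mm high.
- tub_amber: Bystander: amber sauce tub, loose; leave it where it is. Origin at the centre of its underside. 52 mm across, 30 mm high.
- tub_green: Bystander: green sauce tub, loose; leave it where it is. Origin at the centre of its underside. 52 mm across, 30 mm high.
Mind the look-alikes: they are no part of the job. Of the things that look like the cart_red, the largest one is meant.

How it is judged:
By the outcome, as a careful person would: the job done as asked, in the order asked, and still so for the second after the job is handed in, with the robot touching nothing.
It also fails if it takes over 67 s, if anything falls off the work surface, if the arm or the gripper's body presses on something with over 40 N, if the wrist force passes 120 N, or if a joint passes its speed limit or range.

### The arm

A 6-joint arm with a two-finger parallel gripper is mounted at the origin on the work surface. World frame = base frame: x ahead of the robot, y to its left, z up, the work surface at z = 0. Lengths are in mm, angles in degrees, forces in N, time in s.
With the tool pointing down it reaches from about 300 to 850 mm from the base axis. Payload 4.2 kg.
Tool frame: the origin (TCP) lies at the very end of the fingers, on their centre line; the grasp point (between the pads) lies 19 mm behind it; z points along the fingers, x is the direction in which the jaws open and shut, and the axes are right-handed (so a half turn about z gives the same grasp; the last joint's range is limited). The gripper opens to 91 mm and grips with 3 to 60 N. Pads are 32 mm wide; open, the fingers measure 118 mm over their backs; the gripper's body (76 mm by 178 mm) begins 60 mm behind the grasp point.
Start: joints at [-78.266, 18.312, 89.639, -0, 72.044, -1.146], TCP at [128.176, -560.548, 213.976] pointing down, gripper open.
Joint ranges: [-177.97, 177.97], [-48.28, 115.42], [12.27, 149.76], [-77.06, 257.06], [2.81, 150.46], [-146.56, 146.56]. Speed limits (degrees/s): [147.25, 147.25, 180, 180, 180, 180].

### API

Orientations are given as [roll, pitch, yaw] about the fixed x, y, z axes, in that order (R = Rz(yaw) Ry(pitch) Rx(roll)).
In Python, from workcell import env gives the robot as it stands.
- The arm moves only by the tool servo_tool, never from a script. Its argument "plan" is a list of rows, each a list of 3 entries, a list of its own where there are three numbers: the turn, a rotation vector about the tool's x, y, z in degrees, then the shift along the tool's x, y, z in mm, then the finger opening in mm, from 0 to 91.2. In form: [[[ax, ay, az], [dx, dy, dz], claw], ...]. A call has exactly 10 rows; each row shifts and turns the pose as measured when the row begins, along the tool's axes as they then stand; what a row does not reach is not made up. A row lasts 1/8 s, in which the tool goes at most 62.5 mm and 10.7 degrees, less where a joint would pass 70% of its speed; a pose out of reach is approached as far as the arm can. A call with a gripper value outside its range is refused whole. The fingers move at their own pace and stop on an object; "squeeze" is the grip in N (left out, the last holds). Time passes only in rows, so rows that do not move let the fingers close, or fill a call up. It gives the time, the measured TCP pose, the force and the opening at its end, in the units of the state.
- env.state(): the state, without advancing time (a new reading comes with each control period).
- env.grab_frame(name): name is "side" or "top" or "wrist"; returns a dict with "pixels" (384x512x3 uint8, red, green, blue), "intrinsics" (3x3 intrinsics, pixels), "distortion" ([k1, k2, p1, p2, k3] as OpenCV has them; the pictures are not rectified), "eye" and "attitude" of the camera in the world. Camera axes: x right, y up, looking along -z (the intrinsics and any distortion apply to the point x, -y, -z); pixel columns grow to the right and rows downward; lengths in mm; the calibration is good to about 2 mm. A picture is of the moment at which its call begins. There is no depth.
- env.job_done(): hands the job in, once; it reports no verdict.
The state is a dict: "time_s": time; "qpos": joint angles; "qvel": joint speeds; "effort": joint torques, N m; "ee_pos": TCP position; "ee_rot": TCP orientation; "force": force on the tool from outside, world axes, zero at the start; "torque": the same for the moment, N m; "gripper_width": finger opening in mm.
Only numpy, scipy, OpenCV 4.12 (cv2) and the standard library are available. Lean on these libraries where they do the work, as an engineer would, in place of code of your own. Each camera call takes 0.05 s, during which the arm holds its last target.

## Working session

There is one attempt and no reset: what is moved stays moved. The work goes in short steps, Python scripts to look and compute and a tool call to move; the robot and the scene stay as the last step left them, time stands still between calls to the robot, and variables do not carry over. Pictures are saved under pics/ and viewed, and the job is handed in when it is done.

Besides the shell and the picture viewer there is one more tool, called after ">>>" by a JSON object that holds its "api" and its "payload". servo_tool: Moves the arm, as the interface text tells. Its arguments: {"type":"object","properties":{"plan":{"type":"array"},"squeeze":{"type":"number"}},"required":["plan"]}

```bash
ls; mkdir -p pics; python3 - <<'E'
from workcell import env
import cv2,json
print(env.state())
for n in ("side","top","wrist"):
    f=env.grab_frame(n)
    cv2.imwrite(f"pics/{n}0.png",f["pixels"][:,:,::-1])
    print(n,f["intrinsics"],f["distortion"],f["eye"],f["attitude"])
E
```

```text
pics
{'time_s': 0.0, 'qpos': array([-7.82668199e+01,  1.83527515e+01,  8.97069533e+01,  4.74524705e-04,
        7.20440681e+01, -1.14428912e+00]), 'qvel': array([-0.10362048,  0.08122794,  0.09023231, -0.05731968, -0.0083883 ,
        0.04037422]), 'effort': array([ 1.48812996e-03, -4.12459874e+01, -2.31974065e+01,  7.29461946e-02,
        4.56082437e-02, -1.34655043e-04]), 'ee_pos': array([ 128.06371799, -560.03336148,  213.1054481 ]), 'ee_rot': array([-1.79997477e+02,  1.03743302e-01, -7.71226752e+01]), 'force': array([ 0.96055456,  0.33744355, -0.01004376]), 'torque': array([0.02960949, 0.01934667, 0.03313195]), 'gripper_width': 91.01090798162537}
side [[442.95939217   0.         253.7148169 ]
 [  0.         442.95939217 188.50595638]
 [  0.           0.           1.        ]] [0.02546139 0.         0.         0.         0.        ] [  6.90898174 699.83426623 902.81308088] [  45.71046602    0.42679527 -143.83653364]
top [[384.3910709    0.         252.98647895]
 [  0.         384.3910709  191.47786172]
 [  0.           0.           1.        ]] [-0.01116798  0.          0.          0.          0.        ] [ 450.06351876   -2.78406602 1162.9987733 ] [  2.80414742   0.47315356 -90.38414415]
wrist [[296.99644369   0.         259.22725039]
 [  0.         296.99644369 190.91092142]
 [  0.           0.           1.        ]] [-0.02100892  0.          0.          0.          0.        ] [ 201.69490708 -544.17769822  383.63657493] [-15.34177764   0.14730994 -77.13210515]
```

View pics/top0.png

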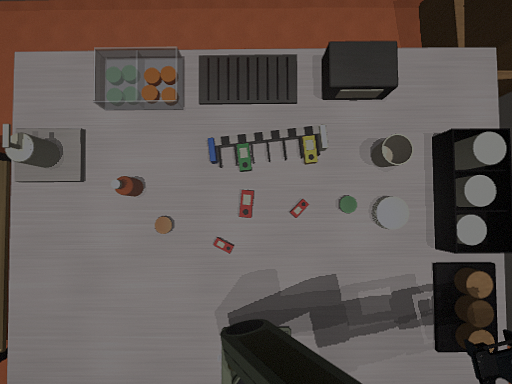

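View pics/side0.png

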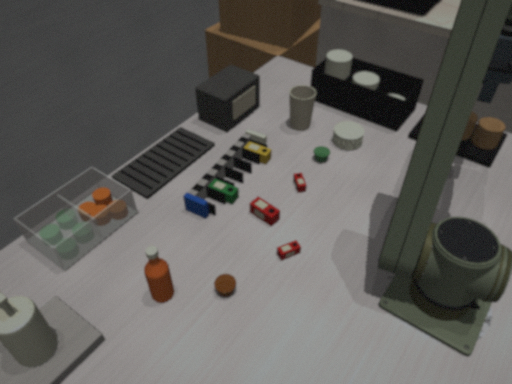

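View pics/wrist0.png

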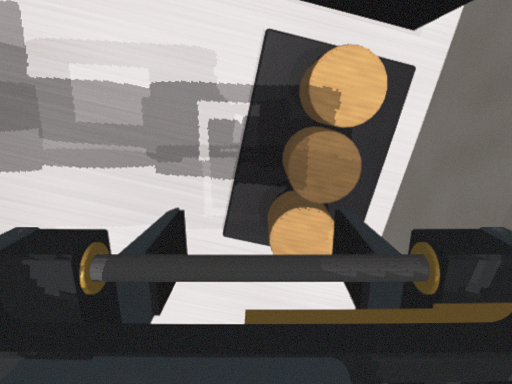

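The top view shows the blue cap at the left (+y) end (213,150) and the white cap at (323,137). Three things could be taken for the red cartridge: (247,203), the largest, and two small ones at (299,208) and (224,245). I choose (247,203) and check it in a crop.

```bash
cat > h.py <<'E'
import numpy as np,cv2
from scipy.spatial.transform import Rotation as R
def ray(f,uv):
    p=cv2.undistortPoints(np.array([[uv]],float),f["intrinsics"],np.array(f["distortion"]))[0,0]
    d=np.array([p[0],-p[1],-1.0]); d=R.from_euler('xyz',f["attitude"],degrees=True).apply(d)
    return np.array(f["eye"]),d/np.linalg.norm(d)
def atz(f,uv,z):
    e,d=ray(f,uv); return e+d*(z-e[2])/d[2]
def tri(obs):
    A=np.zeros((3,3));b=np.zeros(3)
    for f,uv in obs:
        e,d=ray(f,uv);P=np.eye(3)-np.outer(d,d);A+=P;b+=P@e
    x=np.linalg.solve(A,b)
    return x,[float(np.linalg.norm((np.eye(3)-np.outer(d,d))@(x-e))) for e,d in (ray(f,uv) for f,uv in obs)]
def proj(f,X):
    r=R.from_euler('xyz',f["attitude"],degrees=True).inv().apply(np.atleast_2d(X)-f["eye"])
    r=r*[1,-1,-1]
    return cv2.projectPoints(r.astype(float),np.zeros(3),np.zeros(3),f["intrinsics"],np.array(f["distortion"]))[0][:,0]
E
python3 - <<'E'
from workcell import env
import cv2,pickle
F={n:env.grab_frame(n) for n in("side","top")}
pickle.dump(F,open("F.pkl","wb"))
t=F["top"]["pixels"][115:260,195:345,::-1]
cv2.imwrite("pics/topc.png",cv2.resize(t,None,fx=4,fy=4,interpolation=cv2.INTER_CUBIC))
t=F["side"]["pixels"][125:265,175:315,::-1]
cv2.imwrite("pics/sidec.png",cv2.resize(t,None,fx=4,fy=4,interpolation=cv2.INTER_CUBIC))
E
```

```text
(no output)
```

View pics/topc.png

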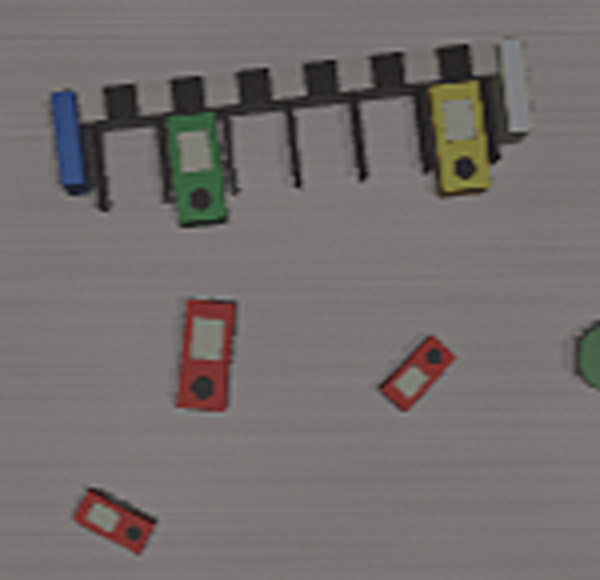

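View pics/sidec.png

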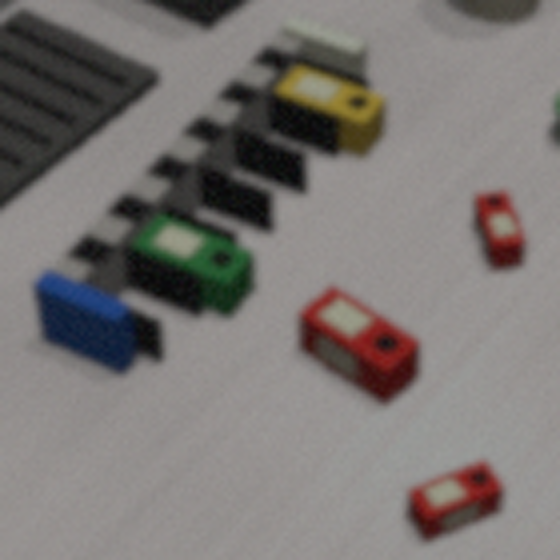

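The crop confirms the red cartridge at (247,203), with its label the same size as the green one's. Next I triangulate.

```bash
python3 - <<'E'
from h import *;import pickle
from scipy.optimize import least_squares
F=pickle.load(open("F.pkl","rb"));T,S=F["top"],F["side"]
t=lambda u,v:((u+.5)/4-.5+195,(v+.5)/4-.5+115)
s=lambda u,v:((u+.5)/4-.5+175,(v+.5)/4-.5+125)
ts=[t(*p) for p in[(121,103),(188,95),(254,87),(321,78),(388,70),(454,61)]]
ss=[s(*p) for p in[(93,250),(131,208),(170,167),(205,132),(240,96),(273,60)]]
for a,b in zip(ts,ss): print(tri([(T,a),(S,b)]), atz(T,a,52))
# cap / cart top corners
P=np.array([atz(T,a,52) for a in ts])
d=np.polyfit(P[:,1],P[:,0],1);print("slope yaw",np.degrees(np.arctan(-d[0])),"mean",P.mean(0), np.linalg.norm(P[0]-P[-1]))
ct=[(188,300),(236,302),(227,411),(177,405)]; cs=[(338,290),(302,328),(384,368),(417,350)]
cc=t(*np.mean(ct,0)); print("cart",[atz(T,t(*p),38).round(1) for p in ct],atz(T,cc,38))
print(tri([(T,t(202,387)),(S,s(386,343))]),tri([(T,t(207,340)),(S,s(345,315))]))
print("blue",tri([(T,t(64,92)),(S,s(43,280))]))
E
```

```text
(array([653.72448693,  86.69011065,  54.12197056]), [0.20302385894820185, 0.203023858948009]) [654.28343573  86.98108097  52.        ]
(array([659.81136562,  38.31365872,  53.78699372]), [0.4750678511971223, 0.475067851197176]) [659.75197872  38.10499924  52.        ]
(array([664.56631867, -10.01914842,  55.34888757]), [0.0203436220889305, 0.020343622088834726]) [665.23196928 -10.02947228  52.        ]
(array([671.61916519, -58.91932049,  51.23297386]), [0.02271163569058511, 0.022711635690656075]) [671.44720646 -58.89323248  52.        ]
(array([ 677.14796422, -107.96037525,   50.46806826]), [0.11745954779783796, 0.11745954779772233]) [ 676.93428492 -107.7511624    52.        ]
(array([ 682.76882039, -156.21672901,   51.7716465 ]), [0.5311402771127548, 0.5311402771126761]) [ 683.17041496 -155.89740029   52.        ]
slope yaw 6.779514856169254 mean [668.46988168 -34.58086454  52.        ] 244.5902987245113
cart [array([510.9,  39.4,  38. ]), array([509.2,   4.2,  38. ]), array([429.5,  11.4,  38. ]), array([434.1,  47.9,  38. ])] [470.87698126  25.71593257  38.        ]
(array([447.31977774,  29.55454484,  40.00028396]), [0.18872516019518276, 0.1887251601953126]) (array([482.20558107,  26.08917885,  42.55368555]), [1.0087427917542056, 1.008742791754197])
blue (array([662.20668197, 128.22296633,  53.71200739]), [0.23077435172637953, 0.23077435172650929])
```

```bash
cat >> h.py <<'E'
def go(env,xyz,yaw,n=1):
    s=env.state();Rc=R.from_euler('xyz',s["ee_rot"],degrees=True)
    Rt=R.from_euler('xyz',[180,0,yaw],degrees=True)
    print("pos",s["ee_pos"].round(1),"rot",s["ee_rot"].round(2),"t",s["time_s"],"F",s["force"].round(1),"w",round(s["gripper_width"],1))
    print("rotvec",(Rc.inv()*Rt).as_rotvec(degrees=True).round(2),"shift(cur)",Rc.inv().apply(np.array(xyz)-s["ee_pos"]).round(1),"shift(after rot)",Rt.inv().apply(np.array(xyz)-s["ee_pos"]).round(1))
E
python3 - <<'E'
from h import *
from workcell import env
go(env,[520,0,215],-83.2)
# wrist cam fov: footprint at tcp pose
f=env.grab_frame("wrist")
for uv in[(256,10),(256,190),(256,220)]:
    print(atz(f,uv,20)-env.state()["ee_pos"])
E
```

```text
pos [ 128.1 -560.3  213.6] rot [-1.800e+02  4.000e-02 -7.712e+01] t 0.25 F [0.4 0.4 0.3] w 91.0
rotvec [0.   0.04 6.08] shift(cur) [-458.9 -506.9   -1.1] shift(after rot) [-510.  -455.5   -1.4]
[ 175.78824895   43.74606435 -193.68490864]
[ -23.6765713    -1.24524072 -193.68490864]
[ -63.28545948  -10.17285059 -193.68490864]
```

>>> {"api": "servo_tool", "payload": {"plan": [[[0,0,6.1],[0,0,0],0],[[0,0,0],[-43,-37,0],0],[[0,0,0],[-43,-37,0],0],[[0,0,0],[-43,-37,0],0],[[0,0,0],[-43,-37,0],0],[[0,0,0],[-43,-37,0],0],[[0,0,0],[-43,-37,0],0],[[0,0,0],[-43,-37,0],0],[[0,0,0],[-43,-37,0],0],[[0,0,0],[-43,-37,0],0]], "squeeze": 5}}

```text
time_s: 1.55
ee_pos: [422.8, -129.6, 213.9]
ee_rot: [-179.7, -0.2, -83.9]
force: [0.3, -1.2, -0.6]
gripper_width: 0.3
```

```bash
python3 - <<'E'
from h import *
from workcell import env
go(env,[500,0,215],-83.2)
E
```

```text
pos [ 422.8 -129.6  213.9] rot [-179.72   -0.2   -83.95] t 1.55 F [ 0.3 -1.2 -0.6] w 0.3
rotvec [-0.28 -0.2  -0.75] shift(cur) [-120.7  -90.4   -1.1] shift(after rot) [-119.6  -92.    -1.1]
```

>>> {"api": "servo_tool", "payload": {"plan": [[[-0.3,-0.2,-0.7],[-40,-30,0],0],[[0,0,0],[-40,-31,0],0],[[0,0,0],[-30,-24,0],0],[[0,0,0],[-5,-4,0],0],[[0,0,0],[0,0,0],0],[[0,0,0],[0,0,0],0],[[0,0,0],[0,0,0],0],[[0,0,0],[0,0,0],0],[[0,0,0],[0,0,0],0],[[0,0,0],[0,0,0],0]]}}

```text
time_s: 2.8
ee_pos: [499.5, -1.4, 214.3]
ee_rot: [180.0, -0.1, -83.1]
force: [-0.1, -0.6, 0.2]
gripper_width: 0.2
```

```bash
python3 - <<'E'
from h import *;import pickle
from workcell import env
f=env.grab_frame("wrist");pickle.dump(f,open("W1.pkl","wb"))
cv2.imwrite("pics/w1.png",f["pixels"][:,:,::-1])
cv2.imwrite("pics/w1b.png",cv2.resize(f["pixels"][:200,:,::-1],None,fx=1.5,fy=1.5,interpolation=cv2.INTER_CUBIC))
go(env,[653.9,86.8,100],-83.2)
E
```

```text
pos [499.5  -1.4 214.3] rot [ 1.7998e+02 -1.1000e-01 -8.3120e+01] t 2.85 F [ 0.9 -0.1 -0.7] w 0.9
rotvec [ 0.02 -0.11  0.08] shift(cur) [ -69.3 -163.9  114.1] shift(after rot) [ -69.3 -163.8  114.3]
```

View pics/w1.png

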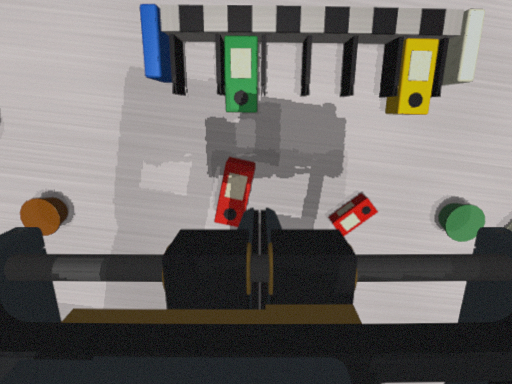

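The wrist view shows blue cap (151,40), strips along row ~20 at columns ~187, 238, 288, 338, 386 and 433, green cartridge (241,75) in bay 2, empty bay 3 at col ~284, and the red cartridge (234,195). I refine the numbers from here.

```bash
python3 - <<'E'
import pickle,cv2,numpy as np
f=pickle.load(open("W1.pkl","rb"));p=f["pixels"]
a=cv2.resize(p[0:60,130:490,::-1],None,fx=2.2,fy=2.2,interpolation=cv2.INTER_CUBIC)
b=cv2.resize(p[145:235,190:290,::-1],None,fx=5,fy=5,interpolation=cv2.INTER_CUBIC)
cv2.imwrite("pics/w1s.png",a);cv2.imwrite("pics/w1r.png",b)
g=p.astype(int).sum(2)
for r in(14,20,26): 
    row=g[r,160:470]; th=(row<330).astype(int);e=np.where(np.diff(th))[0]+160.5; print(r,e)
E
```

```text
14 [178.5 203.5 227.5 251.5 275.5 300.5 324.5 349.5 372.5 397.5 420.5 444.5
 463.5 467.5]
20 [160.5 178.5 203.5 227.5 251.5 275.5 300.5 324.5 348.5 372.5 396.5 420.5
 444.5 462.5 466.5]
26 [160.5 179.5 203.5 227.5 251.5 275.5 299.5 324.5 348.5 371.5 395.5 419.5
 443.5 461.5 464.5]
```

View pics/w1s.png

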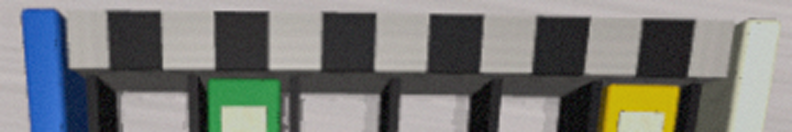

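View pics/w1r.png

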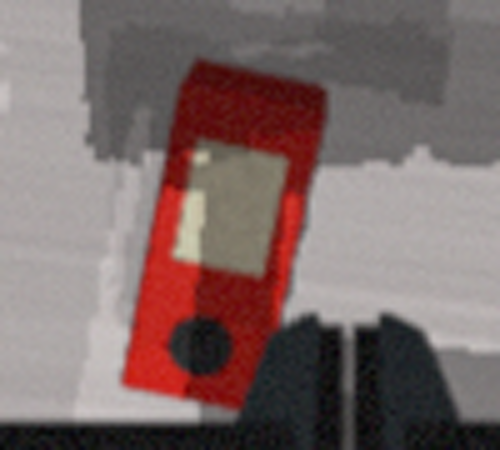

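```bash
python3 - <<'E'
from h import *;import pickle
f=pickle.load(open("W1.pkl","rb"));F=pickle.load(open("F.pkl","rb"));T=F["top"]
cols=[191,239.5,288,336.7,384.5,432.5]
px=[(c,18.2+(i)*0.6) for i,c in enumerate(cols)]
t=lambda u,v:((u+.5)/4-.5+195,(v+.5)/4-.5+115)
ts=[t(*p) for p in[(121,103),(188,95),(254,87),(321,78),(388,70),(454,61)]]
P=np.array([atz(f,p,52) for p in px])
for i in range(6): print(P[i].round(1),tri([(f,px[i]),(T,ts[i])])[0].round(1))
d=P[0]-P[-1];print("yaw",np.degrees(np.arctan2(-d[0],d[1])),P.mean(0),np.linalg.norm(d))
c=lambda u,v:((u+.5)/5-.5+190,(v+.5)/5-.5+145)
C=np.array([atz(f,c(*p),38) for p in[(185,82),(320,112),(240,409),(123,384)]]);print(C.round(1),C.mean(0))
d=C[0]+C[1]-C[2]-C[3];print(np.degrees(np.arctan2(d[1],d[0])),np.linalg.norm(d)/2)
print(tri([(f,c(200,346)),(T,t(202,387))]),tri([(f,c(231,208)),(T,t(207,340))]))
# label/dot of the two: line through dot & label
E
```

```text
[654.8  86.1  52. ] [655.4  87.2  48. ]
[660.   37.4  52. ] [660.5  37.9  49.2]
[665.3 -11.2  52. ] [663.5 -10.4  59.7]
[670.9 -60.2  52. ] [670.  -58.9  56.8]
[ 676.5 -108.5   52. ] [ 676.2 -107.7   54.1]
[ 682.4 -157.5   52. ] [ 681.9 -155.6   55.5]
yaw 6.468434229523028 [668.33121713 -35.63845048  52.        ] 245.10056781714053
[[511.5  38.2  38. ]
 [508.2   5.8  38. ]
 [430.9  17.1  38. ]
 [434.   46.7  38. ]] [471.15373158  26.9507485   38.        ]
-7.255112461840567 78.06983203067458
(array([447.11635475,  28.94456215,  40.07805659]), [0.5080198467349798, 0.5080198467349872]) (array([481.52716544,  25.15679701,  34.86807236]), [0.5776959513409142, 0.5776959513409151])
```

>>> {"api": "servo_tool", "payload": {"plan": [[[0,0,0],[-17,-41,25],0],[[0,0,0],[-17,-41,25],0],[[0,0,0],[-17,-41,25],0],[[0,0,0],[-17,-41,25],0],[[0,0,0.2],[-1,0,25],0],[[0,0,0],[0,0,15],0],[[0,0,0],[0,0,0],0],[[0,0,0],[0,0,0],0],[[0,0,0],[0,0,0],0],[[0,0,0],[0,0,0],0]]}}

```text
time_s: 4.1
ee_pos: [661.7, 88.5, 74.2]
ee_rot: [-179.5, -0.2, -83.4]
force: [-0.1, 0.2, 0.7]
gripper_width: 0.7
```

```bash
python3 - <<'E'
from h import *
from workcell import env
go(env,[654.3,86.5,56],-83.35)
f=env.grab_frame("side")
cv2.imwrite("pics/s2.png",cv2.resize(f["pixels"][110:260,165:315,::-1],None,fx=4,fy=4,interpolation=cv2.INTER_CUBIC))
f=env.grab_frame("top")
cv2.imwrite("pics/t2.png",cv2.resize(f["pixels"][110:260,185:335,::-1],None,fx=4,fy=4,interpolation=cv2.INTER_CUBIC))
E
```

```text
pos [661.7  88.5  74.2] rot [-179.49   -0.19  -83.39] t 4.1 F [-0.1  0.2  0.7] w 0.7
rotvec [-0.51 -0.19 -0.04] shift(cur) [ 1.1  7.7 18.1] shift(after rot) [ 1.2  7.5 18.2]
```

View pics/s2.png

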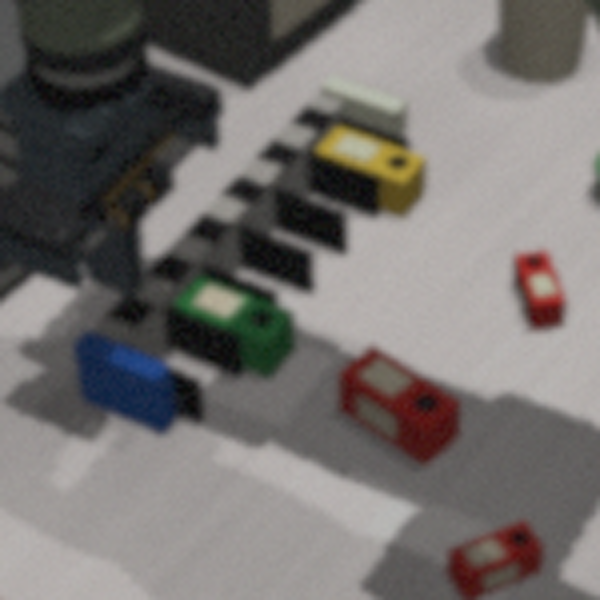

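>>> {"api": "servo_tool", "payload": {"plan": [[[-0.5,-0.2,0],[1,7.5,0],0],[[0,0,0],[0,0,8],0],[[0,0,0],[0,0,6],0],[[0,0,0],[0,0,3],0],[[0,0,0],[0,0,1],0],[[0,0,0],[0,0,0],0],[[0,0,0],[0,0,0],0],[[0,0,0],[0,0,0],0],[[0,0,0],[0,0,0],0],[[0,0,0],[0,0,0],0]]}}

```text
time_s: 5.45
ee_pos: [653.8, 86.6, 54.8]
ee_rot: [180.0, 0.0, -83.4]
force: [-0.4, -0.2, -0.1]
gripper_width: 0.6
```

```bash
python3 - <<'E'
from h import *
from workcell import env
go(env,[654.3,86.5,52],-83.35)
E
```

```text
pos [653.8  86.6  54.8] rot [ 1.7997e+02  3.0000e-02 -8.3390e+01] t 5.45 F [-0.4 -0.2 -0.1] w 0.6
rotvec [ 0.03  0.03 -0.04] shift(cur) [ 0.1 -0.5  2.8] shift(after rot) [ 0.1 -0.5  2.8]
```

>>> {"api": "servo_tool", "payload": {"plan": [[[0,0,0],[0,0,1],0],[[0,0,0],[0,0,1],0],[[0,0,0],[0,0,1],0],[[0,0,0],[0,0,1],0],[[0,0,0],[0,0,1],0],[[0,0,0],[0,0,1],0],[[0,0,0],[0,0,1],0],[[0,0,0],[0,0,1],0],[[0,0,0],[0,0,1],0],[[0,0,0],[0,0,1],0]]}}

```text
time_s: 6.7
ee_pos: [653.9, 86.6, 52.3]
ee_rot: [-179.9, 0.0, -83.4]
force: [-1.2, 0.3, 5.2]
gripper_width: 0.8
```

>>> {"api": "servo_tool", "payload": {"plan": [[[0,0,0],[0,0,2.5],0],[[0,0,0],[0,0,2.5],0],[[0,0,0],[0,0,2.5],0],[[0,0,0],[0,0,-12],0],[[0,0,0],[0,0,0],0],[[0,0,0],[24,0,0],0],[[0,0,0],[24,0,0],0],[[0,0,0],[1,0,0],0],[[0,0,0],[0,0,0],0],[[0,0,0],[0,0,0],0]]}}

```text
time_s: 7.95
ee_pos: [659.5, 34.1, 63.4]
ee_rot: [-179.8, 0.0, -83.4]
force: [0.1, 0.3, -0.9]
gripper_width: 0.4
```

```bash
python3 - <<'E'
from h import *
from workcell import env
go(env,[659.9,37.8,54],-83.35)
f=env.grab_frame("side")
cv2.imwrite("pics/s3.png",cv2.resize(f["pixels"][110:260,165:315,::-1],None,fx=4,fy=4,interpolation=cv2.INTER_CUBIC))
E
```

```text
pos [659.5  34.1  63.4] rot [-179.78    0.    -83.41] t 7.95 F [ 0.1  0.3 -0.9] w 0.4
rotvec [-0.22  0.   -0.06] shift(cur) [-3.6 -0.8  9.4] shift(after rot) [-3.6 -0.8  9.4]
```

View pics/s3.png

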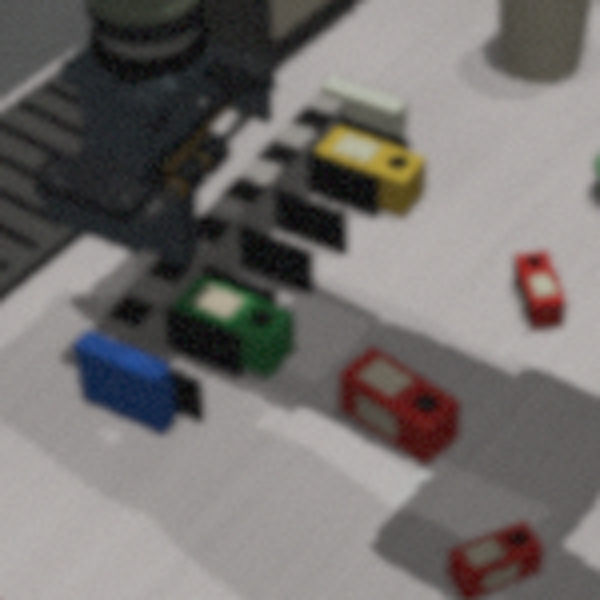

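The finger is now above the second strip. Next I press it with a 2.5 mm bias.

>>> {"api": "servo_tool", "payload": {"plan": [[[-0.2,0,0],[-3.6,-0.8,0],0],[[0,0,0],[0,0,5],0],[[0,0,0],[0,0,3],0],[[0,0,0],[0,0,1],0],[[0,0,0],[0,0,1],0],[[0,0,0],[0,0,1.5],0],[[0,0,0],[0,0,2],0],[[0,0,0],[0,0,2.5],0],[[0,0,0],[0,0,2.5],0],[[0,0,0],[0,0,2.5],0]]}}

```text
time_s: 9.25
ee_pos: [659.7, 39.7, 52.3]
ee_rot: [-179.8, 0.0, -83.3]
force: [-3.8, -1.0, 12.1]
gripper_width: 0.7
```

>>> {"api": "servo_tool", "payload": {"plan": [[[0,0,0],[0,0,0],0],[[0,0,0],[0,0,-12],0],[[0,0,0],[0,0,0],0],[[0,0,0],[24,0,0],0],[[0,0,0],[22,0,0],0],[[0,0,0],[0,0,0],0],[[0,0,0],[0,0,0],0],[[0,0,0],[0,0,0],0],[[0,0,0],[0,0,0],0],[[0,0,0],[0,0,0],0]]}}

```text
time_s: 10.5
ee_pos: [665.3, -9.6, 64.7]
ee_rot: [-179.8, 0.0, -83.4]
force: [0.7, -0.8, -0.7]
gripper_width: 0.5
```

```bash
python3 - <<'E'
from h import *
from workcell import env
go(env,[665.3,-10.8,54],-83.35)
E
```

```text
pos [665.3  -9.6  64.7] rot [-1.798e+02  4.000e-02 -8.336e+01] t 10.5 F [ 0.7 -0.8 -0.7] w 0.5
rotvec [-0.2   0.04 -0.01] shift(cur) [ 1.2  0.2 10.7] shift(after rot) [ 1.2  0.1 10.7]
```

>>> {"api": "servo_tool", "payload": {"plan": [[[-0.2,0,0],[0.5,0,6],0],[[0,0,0],[0,0,3],0],[[0,0,0],[0,0,2],0],[[0,0,0],[0,0,1],0],[[0,0,0],[0,0,1],0],[[0,0,0],[0,0,1.5],0],[[0,0,0],[0,0,2],0],[[0,0,0],[0,0,2.5],0],[[0,0,0],[0,0,2.5],0],[[0,0,0],[0,0,2.5],0]]}}

```text
time_s: 11.75
ee_pos: [665.3, -9.5, 52.3]
ee_rot: [-179.8, 0.0, -83.3]
force: [-3.0, -0.6, 11.9]
gripper_width: 0.3
```

```bash
python3 - <<'E'
from h import *
from workcell import env
go(env,[471,26.3,120],-96.5)
f=env.grab_frame("side")
cv2.imwrite("pics/s4.png",cv2.resize(f["pixels"][110:260,165:315,::-1],None,fx=4,fy=4,interpolation=cv2.INTER_CUBIC))
E
```

```text
pos [665.3  -9.5  52.3] rot [-1.7978e+02  1.0000e-02 -8.3320e+01] t 11.75 F [-3.  -0.6 11.9] w 0.3
rotvec [-0.21  0.04 13.18] shift(cur) [-58.2 188.5 -68.4] shift(after rot) [-13.6 197.1 -67.7]
```

View pics/s4.png

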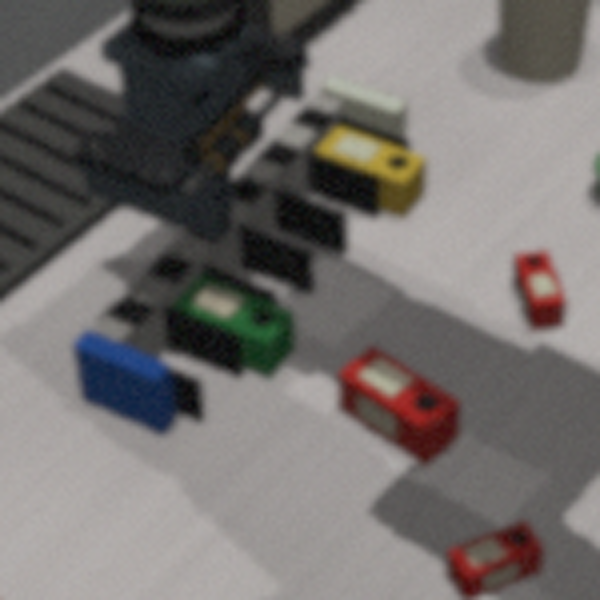

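>>> {"api": "servo_tool", "payload": {"plan": [[[0,0,0],[0,0,-35],0],[[0,0,0],[0,0,-35],0],[[0,0,0],[-12,38,0],0],[[0,0,0],[-12,38,0],58],[[0,0,0],[-12,38,0],58],[[0,0,0],[-12,38,0],58],[[0,0,6.5],[-7,26,0],58],[[0,0,6.5],[0,0,0],58],[[0,0,0],[0,0,0],58],[[0,0,0],[0,0,0],58]]}}

```text
time_s: 13.05
ee_pos: [476.9, 25.1, 124.7]
ee_rot: [-179.5, 0.1, -96.6]
force: [0.3, 0.3, 0.5]
gripper_width: 58.2
```

```bash
python3 - <<'E'
from h import *
from workcell import env
go(env,[471,26.3,60],-96.5)
f=env.grab_frame("wrist")
cv2.imwrite("pics/w5.png",f["pixels"][:,:,::-1])
E
```

```text
pos [476.9  25.1 124.7] rot [-1.7946e+02  1.1000e-01 -9.6600e+01] t 13.05 F [0.3 0.3 0.5] w 58.2
rotvec [-0.54  0.11 -0.1 ] shift(cur) [-0.4  6.6 64.6] shift(after rot) [-0.6  6.  64.7]
```

View pics/w5.png

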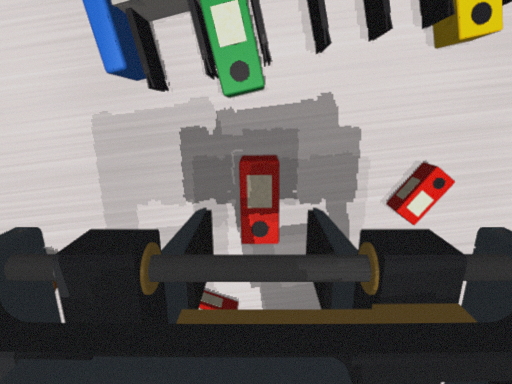

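The cartridge is centred between the open fingers (col 260) and aligned. The small red one at (218,300) is clear of the fingers. Now I lower around it.

>>> {"api": "servo_tool", "payload": {"plan": [[[-0.5,0.1,0],[-0.4,6,0],58],[[0,0,0],[0,0,30],58],[[0,0,0],[0,0,30],58],[[0,0,0],[0,0,25],58],[[0,0,0],[0,0,15],58],[[0,0,0],[0,0,6],58],[[0,0,0],[0,0,0],50],[[0,0,0],[0,0,0],44],[[0,0,0],[0,0,0],40],[[0,0,0],[0,0,0],40]]}}

```text
time_s: 14.35
ee_pos: [473.5, 26.3, 17.4]
ee_rot: [-179.8, 0.0, -96.4]
force: [1.4, 0.7, 0.2]
gripper_width: 40.0
```

```bash
python3 - <<'E'
from h import *
from workcell import env
yd=np.radians(6.6);xd=np.array([np.cos(yd),np.sin(yd)]);yv=np.array([-np.sin(yd),np.cos(yd)])
o=np.array([668.4,-35.1])-72*xd
for x,y in[(-117,24.5),(-100,24.5)]: print(o+x*xd+y*yv)
p=env.state()["ee_pos"][:2]-o;print(p@xd,p@yv)
t=o-117*xd+24.5*yv
go(env,[*t,12],-83.4)
f=env.grab_frame("wrist")
cv2.imwrite("pics/w6.png",f["pixels"][:,:,::-1])
E
```

```text
[477.83658711 -32.48548869]
[494.72392413 -30.53155713]
-114.5432997724291 83.42910474711682
pos [473.5  26.3  17.4] rot [-1.7978e+02  4.0000e-02 -9.6420e+01] t 14.35 F [1.4 0.7 0.2] w 40.0
rotvec [ -0.23   0.02 -13.02] shift(cur) [ 58.  -10.9   5.4] shift(after rot) [58.9  2.5  5.4]
```

View pics/w6.png

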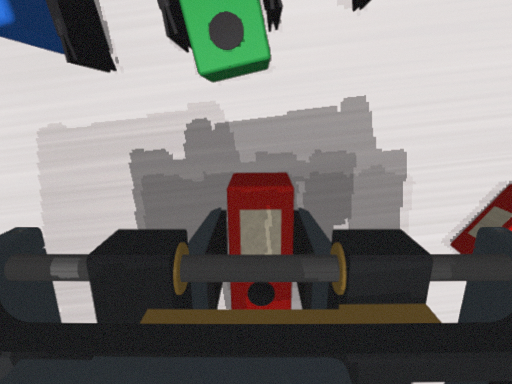

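>>> {"api": "servo_tool", "payload": {"plan": [[[-0.2,0,0],[0,0,6],40],[[0,0,-3.3],[0,0,0],40],[[0,0,-3.3],[0,0,0],40],[[0,0,-3.3],[0,0,0],40],[[0,0,-3.1],[0,0,0],40],[[0,0,0],[8,0,0],40],[[0,0,0],[10,0,0],40],[[0,0,0],[10,0,0],40],[[0,0,0],[10,0,0],40],[[0,0,0],[8,0,0],40]]}}

```text
time_s: 15.65
ee_pos: [479.0, -22.0, 9.9]
ee_rot: [179.9, 0.1, -83.2]
force: [-0.3, 2.5, 1.0]
gripper_width: 40.0
```

```bash
python3 - <<'E'
from h import *
from workcell import env
go(env,[477.8,-32.5,11],-83.4)
f=env.grab_frame("wrist")
cv2.imwrite("pics/w7.png",f["pixels"][:,:,::-1])
E
```

```text
pos [479.  -22.    9.9] rot [ 1.7994e+02  1.1000e-01 -8.3180e+01] t 15.65 F [-0.3  2.5  1. ] w 40.0
rotvec [0.06 0.11 0.22] shift(cur) [10.3  2.4 -1.1] shift(after rot) [10.3  2.4 -1.1]
```

View pics/w7.png

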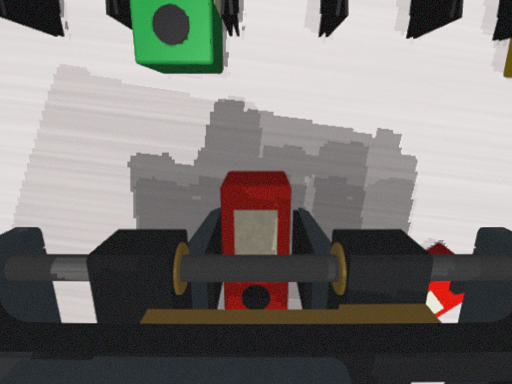

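>>> {"api": "servo_tool", "payload": {"plan": [[[0,0,0.2],[6,1,0],40],[[0,0,0],[5,0,0],40],[[0,0,0],[1,0,0],40],[[0,0,0],[0,0,0],40],[[0,0,0],[0,0,0],40],[[0,0,0],[0,0,0],38],[[0,0,0],[0,0,0],37],[[0,0,0],[0,0,0],37],[[0,0,0],[0,0,0],37],[[0,0,0],[0,0,0],40]]}}

```text
time_s: 16.95
ee_pos: [479.5, -35.6, 9.7]
ee_rot: [179.9, 0.0, -83.3]
force: [-0.9, -0.5, -0.6]
gripper_width: 39.7
```

```bash
python3 - <<'E'
from h import *
from workcell import env
go(env,[477.8,-32.5,11],-83.4)
E
```

```text
pos [479.5 -35.6   9.7] rot [ 1.7994e+02  4.0000e-02 -8.3340e+01] t 16.95 F [-0.9 -0.5 -0.6] w 39.7
rotvec [0.06 0.04 0.06] shift(cur) [-3.2  1.4 -1.3] shift(after rot) [-3.2  1.4 -1.3]
```

>>> {"api": "servo_tool", "payload": {"plan": [[[0,0,0],[0,0,0],37],[[0,0,0],[0,0,0],37],[[0,0,0],[-2.5,0,0],37],[[0,0,0],[-0.5,0,0],37],[[0,0,0],[0,0,0],37],[[0,0,0],[0,0,0],37],[[0,0,0],[0,0,0],50],[[0,0,0],[0,0,0],58],[[0,0,0],[0,0,-20],58],[[0,0,0],[0,0,-30],58]]}}

```text
time_s: 18.2
ee_pos: [477.2, -32.6, 58.6]
ee_rot: [179.6, 0.1, -83.3]
force: [-0.4, -0.2, -0.5]
gripper_width: 58.0
```

>>> {"api": "servo_tool", "payload": {"plan": [[[0,0,0],[0,0,-40],58],[[0,0,0],[0,40,-40],40],[[0,0,0],[0,40,-20],0],[[0,0,0],[0,15,0],0],[[0,0,0],[0,0,0],0],[[0,0,0],[0,0,0],0],[[0,0,0],[0,0,0],0],[[0,0,0],[0,0,0],0],[[0,0,0],[0,0,0],0],[[0,0,0],[0,0,0],0]]}}

```text
time_s: 19.45
ee_pos: [385.5, -43.6, 161.3]
ee_rot: [179.7, 0.1, -83.3]
force: [-0.1, 0.5, -0.2]
gripper_width: 0.5
```

```bash
python3 - <<'E'
from h import *;import pickle
from workcell import env
go(env,[395,-42,60],-83.4)
f=env.grab_frame("wrist");pickle.dump(f,open("W8.pkl","wb"))
cv2.imwrite("pics/w8.png",cv2.resize(f["pixels"][:,:,::-1],None,fx=1.5,fy=1.5,interpolation=cv2.INTER_CUBIC))
E
```

```text
pos [385.5 -43.6 161.3] rot [ 1.7973e+02  1.0000e-01 -8.3290e+01] t 19.45 F [-0.1  0.5 -0.2] w 0.5
rotvec [0.27 0.1  0.11] shift(cur) [ -0.3 -10.1 101.3] shift(after rot) [ -0.5  -9.7 101.3]
```

View pics/w8.png

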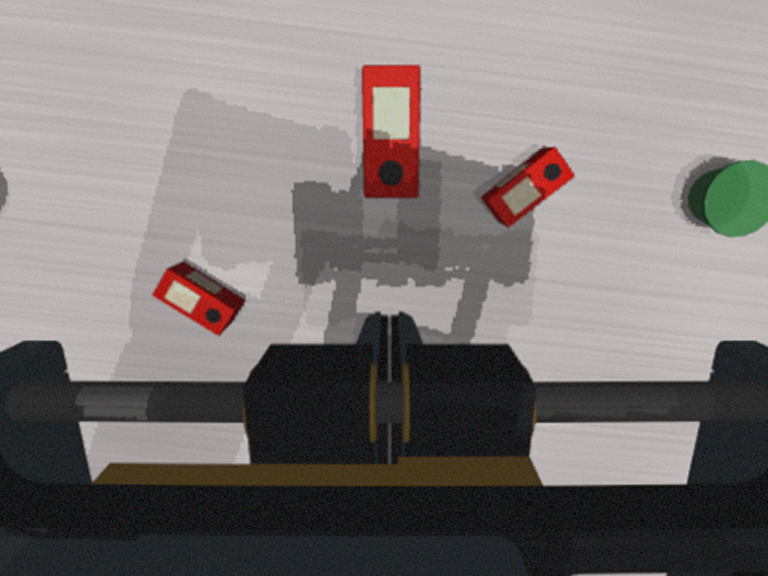

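```bash
python3 - <<'E'
from h import *;import pickle
from workcell import env
f=pickle.load(open("W8.pkl","rb"))
C=np.array([atz(f,((u+.5)/1.5-.5,(v+.5)/1.5-.5),38) for u,v in[(363,66),(419,66),(419,197),(365,197)]]);c=C.mean(0)[:2]
d=C[0]+C[1]-C[2]-C[3];print(c,np.degrees(np.arctan2(d[1],d[0])),np.linalg.norm(d)/2)
yd=np.radians(6.6);xd=np.array([np.cos(yd),np.sin(yd)]);yv=np.array([-np.sin(yd),np.cos(yd)])
o=np.array([668.4,-35.1])-72*xd
print((c-o)@xd,(c-o)@yv)
f=env.grab_frame("top")
cv2.imwrite("pics/t8.png",cv2.resize(f["pixels"][110:260,195:345,::-1],None,fx=4,fy=4,interpolation=cv2.INTER_CUBIC))
for k in(-74,): print((o+k*xd-0+24.5*yv))
go(env,[*(o+(-180)*xd+24.5*yv),16],-83.4)
E
```

```text
[478.40364685 -34.2669581 ] 7.235743205892149 77.94504241197001
-116.64145531890789 22.665160568807774
[520.55161604 -27.54319121]
pos [385.4 -43.6 161.4] rot [ 1.7973e+02  9.0000e-02 -8.3300e+01] t 19.55 F [-0.6 -0.7  0.2] w 0.6
rotvec [0.27 0.09 0.1 ] shift(cur) [ -0.2 -30.8 145.3] shift(after rot) [ -0.4 -30.1 145.4]
```

View pics/t8.png

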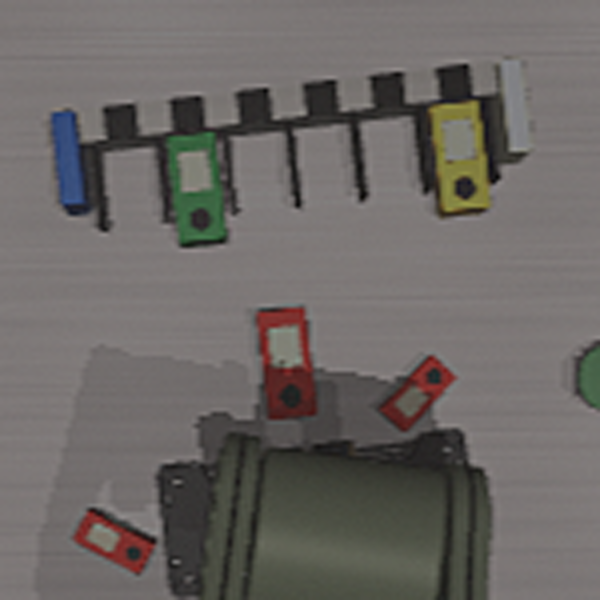

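>>> {"api": "servo_tool", "payload": {"plan": [[[0.3,0.1,0],[0.5,-24,30],0],[[0,0,0],[0,0,35],0],[[0,0,0],[0,0,35],0],[[0,0,0],[0,0,25],0],[[0,0,0],[0,0,14],0],[[0,0,0],[0,0,5],0],[[0,0,0],[0,0,0],0],[[0,0,0],[0,0,0],0],[[0,0,0],[0,0,0],0],[[0,0,0],[0,0,0],0]]}}

```text
time_s: 20.8
ee_pos: [414.6, -41.9, 16.5]
ee_rot: [-179.4, -0.2, -83.3]
force: [-0.1, -0.2, -0.9]
gripper_width: 0.6
```

```bash
cat >> h.py <<'E'
yd=np.radians(6.6);xd=np.array([np.cos(yd),np.sin(yd)]);yv=np.array([-np.sin(yd),np.cos(yd)])
o=np.array([668.4,-35.1])-72*xd
E
python3 - <<'E'
from h import *
from workcell import env
p=env.state()["ee_pos"][:2]-o;print(p@xd,p@yv)
go(env,[*(o-36*xd+23.7*yv),11],-83.4)
f=env.grab_frame("wrist")
cv2.imwrite("pics/w9.png",f["pixels"][:,:,::-1])
E
```

```text
-180.9340603754845 22.446301478003758
pos [414.6 -41.9  16.5] rot [-1.7937e+02 -1.6000e-01 -8.3310e+01] t 20.8 F [-0.1 -0.2 -0.9] w 0.6
rotvec [-0.63 -0.16  0.09] shift(cur) [  -1.  -144.9    7.1] shift(after rot) [  -1.3 -144.9    5.5]
```

View pics/w9.png

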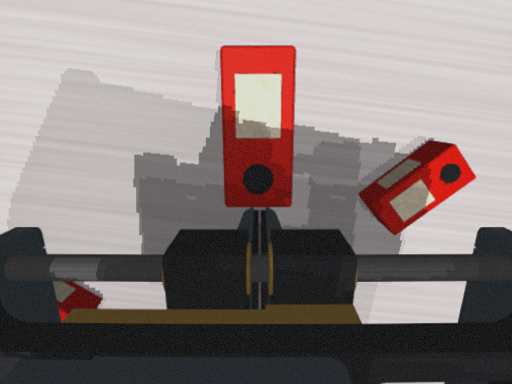

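>>> {"api": "servo_tool", "payload": {"plan": [[[-0.6,-0.2,0.1],[0,0,4],0],[[0,0,0],[0,-5,0],0],[[0,0,0],[0,-8,0],0],[[0,0,0],[0,-8,0],0],[[0,0,0],[0,-8,0],0],[[0,0,0],[0,-8,0],0],[[0,0,0],[0,-8,0],0],[[0,0,0],[0,-8,0],0],[[0,0,0],[0,-5,0],0],[[0,0,0],[0,0,0],0]]}}

```text
time_s: 22.1
ee_pos: [475.6, -34.6, 11.7]
ee_rot: [179.9, 0.1, -83.4]
force: [-0.6, 0.2, -0.5]
gripper_width: 0.0
```

```bash
python3 - <<'E'
from h import *
from workcell import env
p=env.state()["ee_pos"][:2]-o;print(p@xd,p@yv)
go(env,[*(o-36*xd+23.7*yv),11],-83.4)
f=env.grab_frame("wrist")
cv2.imwrite("pics/w10.png",f["pixels"][:,:,::-1])
E
```

```text
-119.44215075099581 22.690573134325213
pos [475.6 -34.6  11.7] rot [ 1.7986e+02  8.0000e-02 -8.3390e+01] t 22.1 F [-0.6  0.2 -0.5] w 0.0
rotvec [0.14 0.08 0.01] shift(cur) [ -1.  -83.4   0.5] shift(after rot) [ -1.  -83.4   0.7]
```

View pics/w10.png

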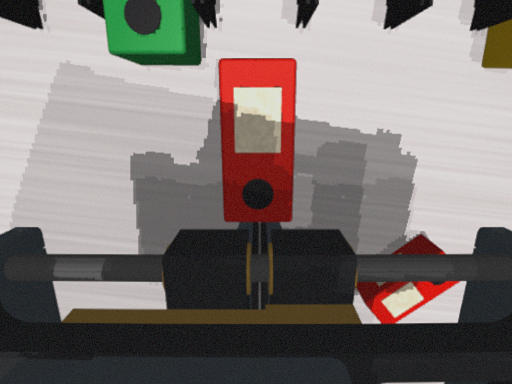

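Cartridge mid-column 258 against a bay mid-column of about 257 between the noses (208 and 306), so it is well aligned. I carry on pushing.

>>> {"api": "servo_tool", "payload": {"plan": [[[0.1,0.1,0],[-0.3,-6,0],0],[[0,0,0],[-0.2,-8,0],0],[[0,0,0],[0,-8,0],0],[[0,0,0],[0,-8,0],0],[[0,0,0],[0,-8,0],0],[[0,0,0],[0,-8,0],0],[[0,0,0],[0,-8,0],0],[[0,0,0],[0,-5,0],0],[[0,0,0],[0,0,0],0],[[0,0,0],[0,0,0],0]]}}

```text
time_s: 23.4
ee_pos: [537.9, -26.8, 11.5]
ee_rot: [179.9, -0.0, -83.4]
force: [-2.5, -0.5, 0.3]
gripper_width: 0.6
```

```bash
python3 - <<'E'
from h import *
from workcell import env
p=env.state()["ee_pos"][:2]-o;print(p@xd,p@yv)
go(env,[*(o-36*xd+23.7*yv),11],-83.4)
f=env.grab_frame("wrist")
cv2.imwrite("pics/w11.png",f["pixels"][:,:,::-1])
E
```

```text
-56.673214415999986 23.27016144710061
pos [537.9 -26.8  11.5] rot [ 1.7993e+02 -2.0000e-02 -8.3400e+01] t 23.4 F [-2.5 -0.5  0.3] w 0.6
rotvec [ 0.07 -0.02 -0.  ] shift(cur) [ -0.4 -20.7   0.5] shift(after rot) [ -0.4 -20.7   0.5]
```

View pics/w11.png

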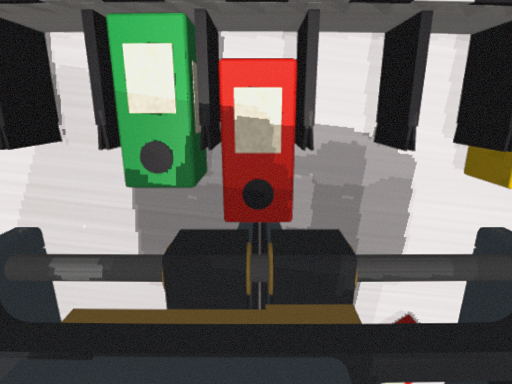

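>>> {"api": "servo_tool", "payload": {"plan": [[[0,0,0],[0,-6,0],0],[[0,0,0],[0,-6,0],0],[[0,0,0],[0,-5,0],0],[[0,0,0],[0,-3,0],0],[[0,0,0],[0,-2,0],0],[[0,0,0],[0,-2,0],0],[[0,0,0],[0,-2,0],0],[[0,0,0],[0,-2,0],0],[[0,0,0],[0,-2,0],0],[[0,0,0],[0,-2,0],0]]}}

```text
time_s: 24.7
ee_pos: [556.0, -24.3, 10.3]
ee_rot: [178.0, 0.1, -83.3]
force: [-6.0, -1.4, 4.3]
gripper_width: 0.6
```

```bash
python3 - <<'E'
from h import *
from workcell import env
p=env.state()["ee_pos"][:2]-o;print(p@xd,p@yv)
go(env,[*(o-36*xd+23.7*yv),11],-83.4)
f=env.grab_frame("wrist")
cv2.imwrite("pics/w12.png",f["pixels"][:,:,::-1])
E
```

```text
-38.41191669954375 23.66820213218943
pos [556.  -24.3  10.3] rot [ 1.780e+02  9.000e-02 -8.331e+01] t 24.7 F [-6.  -1.4  4.3] w 0.6
rotvec [2.   0.09 0.09] shift(cur) [-0.  -2.4 -0.8] shift(after rot) [-0.  -2.4 -0.7]
```

View pics/w12.png

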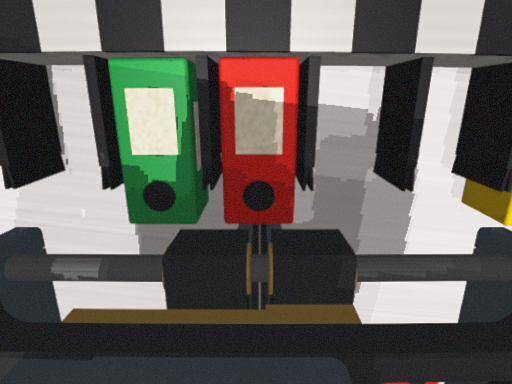

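Red's ends line up with the home green one (far edge row 57, near edge row 222), and the push force has risen. I give one firmer push, then back off.

>>> {"api": "servo_tool", "payload": {"plan": [[[1,0,0],[0,-3,0],0],[[1,0,0],[0,-3,0],0],[[0,0,0],[0,-3,0],0],[[0,0,0],[0,-3,0],0],[[0,0,0],[0,-3,0],0],[[0,0,0],[0,-3,0],0],[[0,0,0],[0,-3,0],0],[[0,0,0],[0,-3,0],0],[[0,0,0],[0,-3,0],0],[[0,0,0],[0,-3,0],0]]}}

```text
time_s: 26.0
ee_pos: [555.0, -23.8, 8.4]
ee_rot: [176.1, 0.3, -83.2]
force: [-8.0, -1.1, 6.2]
gripper_width: 0.6
```

>>> {"api": "servo_tool", "payload": {"plan": [[[0,0,0],[0,10,0],0],[[0,0,0],[0,20,0],0],[[0,0,0],[0,15,-10],0],[[0,0,0],[0,10,-30],0],[[0,0,0],[0,0,-35],0],[[0,0,0],[0,0,-40],0],[[0,0,0],[0,15,-40],0],[[0,0,0],[0,20,0],0],[[0,0,0],[0,0,0],0],[[0,0,0],[0,0,0],0]]}}

```text
time_s: 27.25
ee_pos: [475.5, -34.5, 177.1]
ee_rot: [177.0, 0.2, -83.2]
force: [0.8, 0.2, 0.0]
gripper_width: 0.9
```

```bash
python3 - <<'E'
from h import *;import pickle
from workcell import env
print({k:v for k,v in env.state().items() if k in("ee_pos","ee_rot","force","time_s")})
f=env.grab_frame("wrist");pickle.dump(f,open("W13.pkl","wb"))
cv2.imwrite("pics/w13.png",cv2.resize(f["pixels"][:,:,::-1],None,fx=1.5,fy=1.5,interpolation=cv2.INTER_CUBIC))
f=env.grab_frame("top")
cv2.imwrite("pics/t13.png",cv2.resize(f["pixels"][110:260,195:345,::-1],None,fx=4,fy=4,interpolation=cv2.INTER_CUBIC))
E
```

```text
{'time_s': 27.25, 'ee_pos': array([475.47673371, -34.53071818, 177.08058104]), 'ee_rot': array([177.04083782,   0.20673884, -83.19448026]), 'force': array([0.78769955, 0.22609441, 0.02375133])}
```

View pics/w13.png

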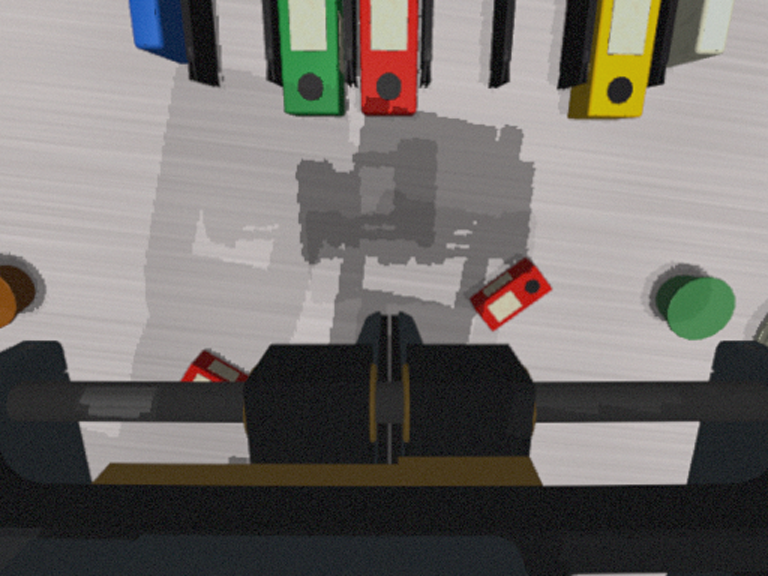

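View pics/t13.png

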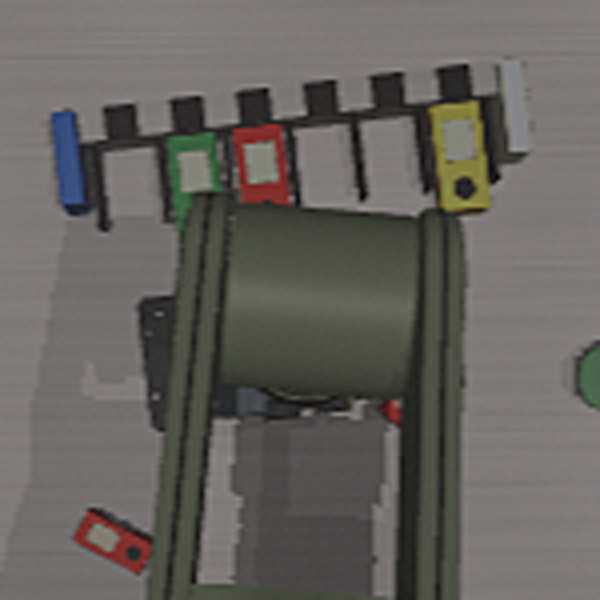

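```bash
python3 - <<'E'
from h import *;import pickle
f=pickle.load(open("W13.pkl","rb"));p=f["pixels"]
cv2.imwrite("pics/w13c.png",cv2.resize(p[40:90,180:300,::-1],None,fx=6,fy=6,interpolation=cv2.INTER_CUBIC))
T=lambda x,y,z:np.array([*(o+x*xd+y*yv),z])
print(proj(f,np.array([T(-20,24.5-18,38),T(-20,24.5+18,38),T(-20,73.5,38),T(-20,-122.5,38),T(-25,24.5,38)])).round(1))
E
```

```text
[[276.7  76.1]
 [239.3  76. ]
 [207.2  75.9]
 [410.1  77.2]
 [258.   81.5]]
```

View pics/w13c.png

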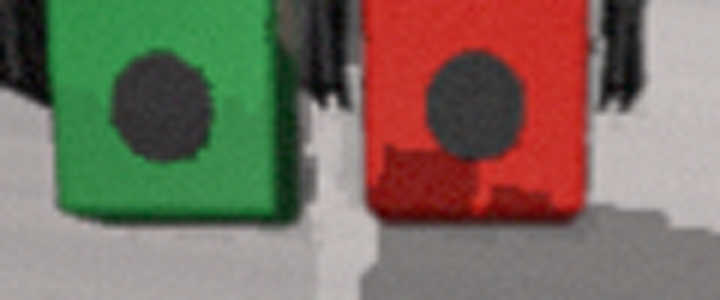

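The red and green dots sit on the same row (106) and red's near edge is at row 75.8 against 76.1 predicted for home. The hand is clear, so I hand it in.

```bash
python3 - <<'E'
from workcell import env
s=env.state();print(s["time_s"],s["qvel"].round(2),s["force"].round(1))
print(env.job_done())
E
```

```text
27.35 [ 0.07  0.41 -0.38 -0.05  0.06  0.1 ] [ 0.5  0.  -0.1]
the job is handed in; nothing more can be done
None
```

I counted from the blue end (+y) and pressed strips a, b and c in order with closed fingertips. The last force readings were about 5, 12 and 12 N. The reading on a was taken before its final, firmer press. No other strip was touched.

I then moved the red cartridge sideways between loosely set fingers, without lifting it, to line it up with the third bay. With the closed fingers behind it, I pushed it in until it stopped at the back, at about 8 N.

**Seating:** in the last pictures red's near edge was at row 75.8, against 76.1 predicted for home. Its dot was level with the dot on the green cartridge, which is parked home.

**Clear hand and time:** the hand ended about 177 mm up and touching nothing, at 27.4 s. I saw nothing else moved in the pictures, though I did not measure the bystanders.

**Disagreements:**
- Measured strip heights from two views scattered from 48 to 60 mm, so I used 52 mm; contact came at 52.3 mm.
- The tool tilted about 4° during the last push, because my correction did not level it. The cartridge still seated.

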